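# Hook and seat the access cover of an instrument housing

## Robot

A 6-joint arm with a two-finger parallel gripper is mounted at the origin on a cart in front of the work surface, level with it; the furniture and walls round the work are solid. World frame = base frame: x ahead of the robot, y to its left, z up, the work surface at z = 0. Lengths are in m, angles in rad, forces in N, time in s.
With the tool pointing down it reaches from about 0.4 to 0.925 m from the base axis. Payload 3.4 kg.
Tool frame: the origin (TCP) lies midway between the tips of the shut fingers; the grasp point (between the pads) lies 19 mm behind it; z points along the fingers, y is the line along which they close (so a half turn about z gives the same grasp; the last joint's range is limited). The gripper opens to 85 mm and grips with 20 to 120 N. Pads are 22 mm wide; open, the fingers measure 114 mm over their backs; the gripper's body (76 mm by 85 mm) begins 54 mm behind the grasp point. The pads swing forward as they close: fully open they stand 13 mm farther back than shut.
Start: joints at [1.236, 0.307, 1.506, -0, 1.328, -0.073], TCP at [0.149, 0.555, 0.231] pointing down, gripper open.
Joint ranges: [-3.12, 3.12], [-1.05, 2.28], [0.14, 2.33], [-1.42, 4.57], [0.1, 2.73], [-2.68, 2.68]. Speed limits (rad/s): [2.57, 2.57, 3.14, 3.14, 3.14, 3.14].

## Interface

Orientations are given as a rotation vector (axis times angle).
In Python, from bench import env gives the robot as it stands. The module is installed in compiled form; this text tells all that it offers.
- The arm moves only by the tool drive_tool, never from a script. Its argument "steps" is a list that holds one entry, the list of rows, each a list of 7 numbers: the turn, a rotation vector about the tool's x, y, z in rad, then the shift along the tool's x, y, z in m, then the finger opening in m, from 0 to 0.0854. In form: [[[ax, ay, az, dx, dy, dz, grip], ...]]. A call has 1 to 20 rows; each row is the pose to reach, as a shift and turn from the pose commanded when the call began, along the tool's axes at that moment; what a row does not reach only later rows make up. A row lasts 1/10 s, in which the tool goes at most 50 mm and 8.59 degrees, less where a joint would pass 70% of its speed; a pose out of reach is approached as far as the arm can. A call with a gripper value outside its range is refused whole. The fingers move at their own pace and stop on an object; "force" is the grip in N (left out, the last holds). Time passes only in rows, so rows that repeat a pose let the fingers close. It gives the time, the measured TCP pose, the force, the opening and the grip force at its end, in the units of the state.
- env.state(): the state, without advancing time (a new reading comes with each control period).
- env.grab_frame(name): name is "side" or "top" or "wrist"; returns the picture (420x560x3 uint8, blue, green, red); there is no depth.
- env.camera_model(name): a dict with "intrinsics" (3x3 intrinsics, pixels), "origin" and "rotation" of the camera in the world; the wrist camera has in their place "mount" (4x4, takes a point from camera to tool coordinates, whose origin is the TCP and whose axes are the flange's). Camera axes: x right, y down, z forward; pixel columns grow to the right and rows downward; lengths in m; the calibration is good to about 2 mm. The wrist camera is an equidistant fisheye: a pixel r from the principal point sees the ray r / f radians off the axis. A picture is of the moment at which its call begins: read the wrist's pose just before it. camera_model takes no time and is no camera call.
- env.sign_off(): hands the job in; it is judged then, once.
The state is a dict: "clock": time; "joint_pos": joint angles; "joint_velocities": joint speeds; "joint_efforts": joint torques, N m; "tool_pos": TCP position; "tcp_rot": TCP orientation; "ft_force": force on the tool from outside, world axes, zero at the start; "wrist_torque": the same for the moment, N m; "opening": finger opening in m; "gripper_force": force on a finger pad.
Only numpy, scipy, OpenCV 4.12 (cv2) and the standard library are available. Lean on these libraries where they do the work, as an engineer would, in place of code of your own. Each camera call takes 0.05 s, during which the arm holds its last target. There are 200 camera calls.

## Task

Close the open instrument housing with the one cover in the rack that has a lip (not the blank plate beside it). Lift that cover out, lay it on the sloping rest with its grip rib facing up and let go; then take it again by the rib, hook its lip under the housing's ledge with the cover tilted, and swing it down until it lies flat and fully home in its recess. Let go of it, and leave the blank plate and the other things around the work where they stand.

Things in the scene. Friction and masses are not known exactly. Their poses are not given: they have to be found in the camera images.
- cover: The cover: bare aluminium plate 126 x 90 x 8 mm, a lip at one end, a grip rib outside; loose, about 0.26 kg. Origin: centre of its inner face; x along the length from lip end to free end, y across, z outward. Plate: x -63..63, y -45..45, z 0..8. At the start it stands within 7 deg of upright in a rack slot, -y edge up (102 mm over the bench), rib to the rack's +y, lip to the rack's -x.
- cover_lip (a point): Middle of the outer edge of the cover's lip, on the inner face (x -77, y 0, z 0 mm in the cover's frame). The lip is a tongue 60 mm wide (y -30..30) and 4 mm thick (z 0..4) that projects 14 mm beyond the plate.
- cover_grip (a point): Point in the cover's grip rib (x 0, y 0, z 30 mm in the cover's frame). The rib stands across the middle of the outer face: x -6..6 (12 mm thick), y -22..22, z 8..38 mm.
- blank: The blank plate: like the cover (same thickness, width, rib, origin and axes) but 110 mm long and without a lip. It stands in the rack's other slot in the same attitude. Loose; leave it alone.
- rack: Fixed dark steel rack, 120 x 124 mm. Origin on the bench under its middle, z up. Two slots along its x at y = -35 and +35 mm, each 9.6 mm wide; slot floor 12 mm and tops of the 100 mm long fences 30 mm above the bench.
- rest: Fixed dark steel sloping rest, foot 140 x 107 mm. Origin on the bench, x along its length, z up. Its board (140 mm along x, 55 mm up the slope) is inclined 42 degrees and faces +y and up (normal 0, 0.669, 0.743). Along its lower (+y) edge a stop stands 8 mm out of the board; the inner corner between the two is at y 35, z 22 mm.
- rest_centre (a point): Point of the rest (x 0, y 1.6, z 52.1 mm in its frame) where the centre of the inner face of the cover comes to lie, when laid on the board with its +y long edge against the stop. The cover's upper 35 mm then overhang the board: room for a finger behind.
- housing: Fixed open-topped grey housing, 164 x 108 x 56 mm. Origin on the bench under the middle of its recess; x from ledge end to end-stop end, z up. Seat at z 40; recess between side walls (inner faces y -48 and 48, tops z 48) and an end stop (inner face x 65.5, top z 54). Seated, the cover's axes are parallel to these, its origin near x 0 (-4..2.5), y 0 (-3..3), z 40 mm.
- housing_ledge (a point): Middle of the lower front edge of the housing's ledge, x -66, y 0, z 49.5 mm in the housing's frame. The ledge (108 mm wide, top z 56) overhangs the seat from x -81 to x -66, 9.5 mm above it; behind, at x -81, the gap is closed by a wall. The cover's lip goes under it.
- cup: White open cup, 66 mm across, 71 mm high, origin at the centre of its underside. Loose bystander.
- cap: Grey bell-shaped housing cap standing on its wide end, 74 mm across, 130 mm high, origin at the centre of its underside. Loose bystander.
- bottle: White squeeze bottle with a red spout, 50 mm across, 150 mm high, origin at the centre of its underside. Loose bystander.
- tape: Roll of insulating tape lying flat, 68 mm across, 18 mm high, origin at the centre of its underside. Loose bystander.

How it is judged:
By the outcome, as a careful person would: the job done as asked, in the order asked, and still so for the second after the job is handed in, with the robot touching nothing.
It also fails if it takes over 72 s, if anything falls off the work surface, if the arm or the gripper's body presses on something with over 40 N, if the wrist force passes 120 N, or if a joint passes its speed limit or range.

## Working session

There is one attempt and no reset: what is moved stays moved. The work goes in short steps, Python scripts to look and compute and a tool call to move; the robot and the scene stay as the last step left them, time stands still between calls to the robot, and variables do not carry over. Pictures are saved under pics/ and viewed, at most 10 in all, crops included, and the job is handed in when it is done.

Besides the shell and the picture viewer there is one more tool, called by a JSON object that holds its "method" and its "body", one argument or row to a line. drive_tool: Moves the arm, as the interface text tells. Its arguments: {"type":"object","properties":{"steps":{"type":"array","items":{"type":"array","items":{"type":"array","items":{"type":"number"}}}},"force":{"type":"number"}},"required":["steps"]}

```bash
mkdir -p pics
python3 - <<'E'
from bench import env
import cv2,numpy as np
np.set_printoptions(precision=4,suppress=True)
s=env.state(); print({k:np.round(v,4) for k,v in s.items()})
for n in("side","top","wrist"):
    print(n,env.camera_model(n))
    cv2.imwrite(f"pics/{n}0.png",env.grab_frame(n))
E
```

```text
{'clock': np.float64(0.0), 'joint_pos': array([ 1.2355,  0.3076,  1.5077, -0.    ,  1.3284, -0.0735]), 'joint_velocities': array([ 0.0022, -0.    ,  0.0008,  0.0005, -0.0019,  0.001 ]), 'joint_efforts': array([  0.0003, -45.7566, -25.1912,  -0.0001,   0.0136,   0.    ]), 'tool_pos': array([0.1486, 0.5547, 0.2304]), 'tcp_rot': array([-0.41  , -3.1143,  0.0032]), 'ft_force': array([-0.0071,  0.1769,  0.0324]), 'wrist_torque': array([-0.0036,  0.0288, -0.0006]), 'gripper_force': np.float64(0.0), 'opening': np.float64(0.0855)}
side {'intrinsics': array([[529.291 ,   0.    , 279.4358],
       [  0.    , 529.291 , 207.2394],
       [  0.    ,   0.    ,   1.    ]]), 'origin': array([ 0.2801, -1.0442,  0.8277]), 'rotation': array([-2.1688,  0.2333, -0.1217])}
top {'intrinsics': array([[402.96  ,   0.    , 279.2536],
       [  0.    , 402.96  , 205.8544],
       [  0.    ,   0.    ,   1.    ]]), 'origin': array([0.3779, 0.0147, 1.2097]), 'rotation': array([-2.1299,  2.1838, -0.1099])}
wrist {'intrinsics': array([[325.1923,   0.    , 280.7267],
       [  0.    , 325.1923, 210.2173],
       [  0.    ,   0.    ,   1.    ]]), 'mount': array([[-0.0001, -0.9627, -0.2706,  0.0672],
       [ 1.    , -0.    , -0.0001, -0.0005],
       [ 0.0001, -0.2706,  0.9627, -0.143 ],
       [ 0.    ,  0.    ,  0.    ,  1.    ]])}
```

View pics/top0.png

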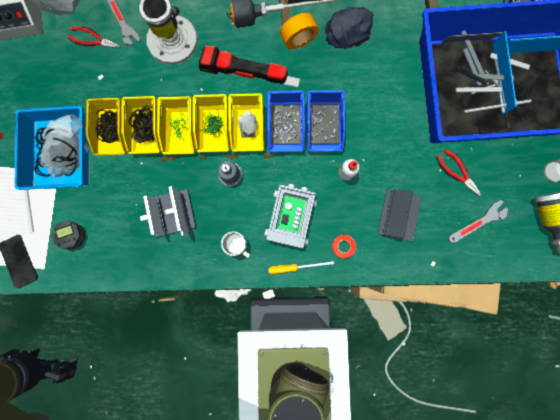

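View pics/side0.png

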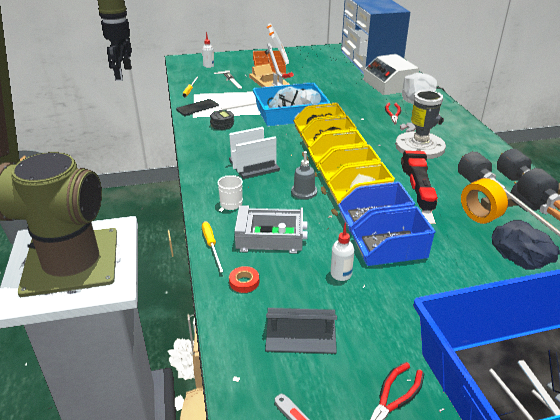

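The top view shows the rack with its two plates at about (167,212), the housing at (292,215) and the rest at (400,214). The side view has the rack at (252,155), the housing at (272,230) and the rest at (300,330). Next I'll enlarge these areas.

```bash
cat > h.py <<'E'
import numpy as np,cv2
from scipy.spatial.transform import Rotation as R
from bench import env
np.set_printoptions(precision=4,suppress=True)
def ray(n,uv,pose=None):
    m=env.camera_model(n);K=m["intrinsics"];uv=np.atleast_2d(np.array(uv,float))
    a=(uv-K[:2,2])/[K[0,0],K[1,1]]
    if n!="wrist":
        d=np.c_[a,np.ones(len(a))];r=R.from_rotvec(m["rotation"]);return np.array(m["origin"]),r.apply(d/np.linalg.norm(d,axis=1)[:,None])
    t=np.linalg.norm(a,axis=1)+1e-12
    d=np.c_[a*(np.sin(t)/t)[:,None],np.cos(t)]
    M=np.array(m["mount"]);T=np.eye(4);T[:3,:3]=R.from_rotvec(pose[1]).as_matrix();T[:3,3]=pose[0];T=T@M
    return T[:3,3],d@T[:3,:3].T
def onz(n,uv,z,pose=None):
    o,d=ray(n,uv,pose);return o+d*((z-o[2])/d[:,2])[:,None]
def proj(n,P,pose=None):
    m=env.camera_model(n);K=m["intrinsics"];P=np.atleast_2d(P)
    if n!="wrist":
        c=R.from_rotvec(m["rotation"]).inv().apply(P-np.array(m["origin"]));a=c[:,:2]/c[:,2:]
    else:
        M=np.array(m["mount"]);T=np.eye(4);T[:3,:3]=R.from_rotvec(pose[1]).as_matrix();T[:3,3]=pose[0];T=T@M
        c=(P-T[:3,3])@T[:3,:3];r=np.linalg.norm(c[:,:2],axis=1)+1e-12;a=c[:,:2]*(np.arctan2(r,c[:,2])/r)[:,None]
    return a*[K[0,0],K[1,1]]+K[:2,2]
def tri(rays):
    A=sum(np.eye(3)-np.outer(d,d) for o,d in rays);b=sum((np.eye(3)-np.outer(d,d))@o for o,d in rays);return np.linalg.solve(A,b)
def cur():
    s=env.state();return np.array(s["tool_pos"]),np.array(s["tcp_rot"])
def move(goal_p,goal_R,pose=None):
    p,r=pose or cur();r=R.from_rotvec(r)
    return np.round((r.inv()*goal_R).as_rotvec(),4),np.round(r.inv().apply(np.array(goal_p)-p),4)
E
python3 - <<'E'
from h import *
t=cv2.imread("pics/top0.png");s=cv2.imread("pics/side0.png")
f=lambda im,x,y,w,h,W,H:cv2.resize(im[y:y+h,x:x+w],(W,H),interpolation=cv2.INTER_CUBIC)
A=np.hstack([f(t,132,180,66,75,264,300),f(t,258,180,66,75,264,300),f(t,367,180,66,75,264,300)])
B=np.hstack([f(s,222,120,66,75,264,300),f(s,228,190,88,75,264,300),f(s,257,295,88,75,264,300)])
cv2.imwrite("pics/c1.png",np.vstack([A,B]))
for n,uv in(("rack",(167,212)),("hous",(292,215)),("rest",(400,214))):print(n,onz("top",uv,0.03))
E
```

```text
rack [[0.5033 0.3592 0.03  ]]
hous [[ 0.485  -0.0094  0.03  ]]
rest [[ 0.4799 -0.3255  0.03  ]]
```

View pics/c1.png

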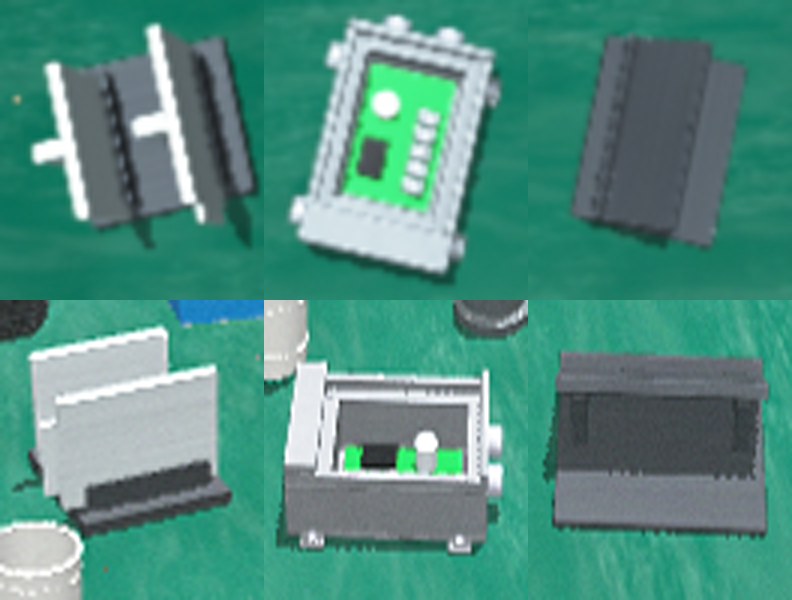

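```bash
cat >> h.py <<'E'
def RT(x,y,z): return R.from_matrix(np.array([x,y,z],float).T)
def frame(yaw): return R.from_euler("z",yaw,degrees=True)
DOWN=RT([0,1,0],[1,0,0],[0,0,-1])   # tool y along local +x, pointing down
E
python3 - <<'E'
from h import *
print(move([.50,.34,.27],frame(15.6)*DOWN))
E
```

```text
(array([-0.0015,  0.0007,  1.0367]), array([-0.395 , -0.1167, -0.0392]))
```

{"method": "drive_tool", "body": {
  "steps": [
    [[0, 0, 1.037, -0.395, -0.117, -0.039, 0.085], [0, 0, 1.037, -0.395, -0.117, -0.039, 0.085], [0, 0, 1.037, -0.395, -0.117, -0.039, 0.085], [0, 0, 1.037, -0.395, -0.117, -0.039, 0.085], [0, 0, 1.037, -0.395, -0.117, -0.039, 0.085], [0, 0, 1.037, -0.395, -0.117, -0.039, 0.085], [0, 0, 1.037, -0.395, -0.117, -0.039, 0.085], [0, 0, 1.037, -0.395, -0.117, -0.039, 0.085], [0, 0, 1.037, -0.395, -0.117, -0.039, 0.085], [0, 0, 1.037, -0.395, -0.117, -0.039, 0.085], [0, 0, 1.037, -0.395, -0.117, -0.039, 0.085], [0, 0, 1.037, -0.395, -0.117, -0.039, 0.085]]
  ]
}}

```text
clock: 1.35
tool_pos: [0.4982, 0.3411, 0.2699]
tcp_rot: [-1.897, -2.503, 0.002]
ft_force: [0.0, -0.4, 0.0]
opening: 0.0849
gripper_force: 0.0
```

Run:
```python
from h import *
p=cur();im=env.grab_frame("wrist");print(p,env.state()["clock"]);cv2.imwrite("pics/w1.png",im);np.save("p1.npy",p)
cv2.imwrite("pics/w1v.png",cv2.resize(im[:,:],(800,600),interpolation=cv2.INTER_CUBIC))
```

```text
(array([0.4982, 0.3411, 0.2699]), array([-1.8967, -2.5028,  0.0017])) 1.4
```

View pics/w1v.png

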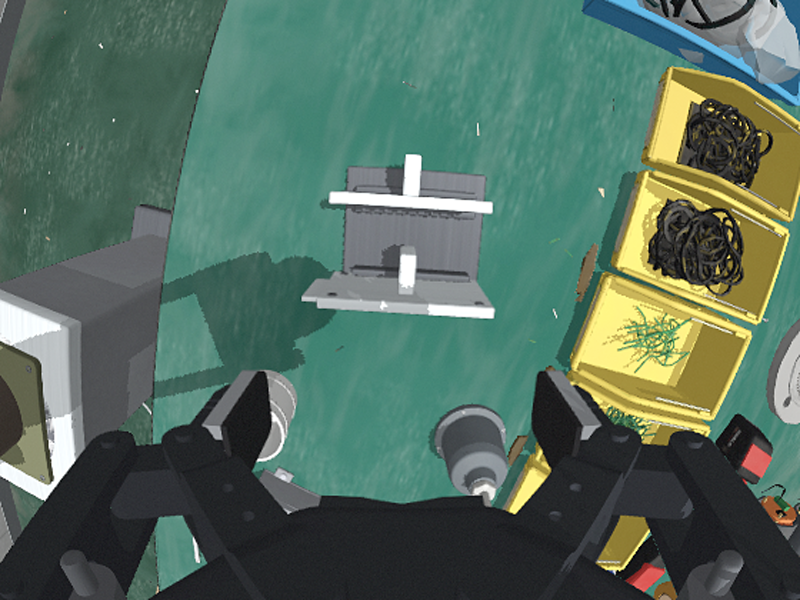

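The wrist view shows the rack at about (415,240). The lower plate, in the rack's −y slot, has its top edge along row 308 over columns 305–495. Its lip sticks out at the left (303,292), so it's the cover. The upper plate is the blank. I'll zoom in to read the corners.

Run:
```python
from h import *
im=cv2.imread("pics/w1.png")[100:230,200:360]
cv2.imwrite("pics/w1c.png",cv2.resize(im,None,fx=4.6,fy=4.6,interpolation=cv2.INTER_CUBIC))
```

```text
(no output)
```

View pics/w1c.png

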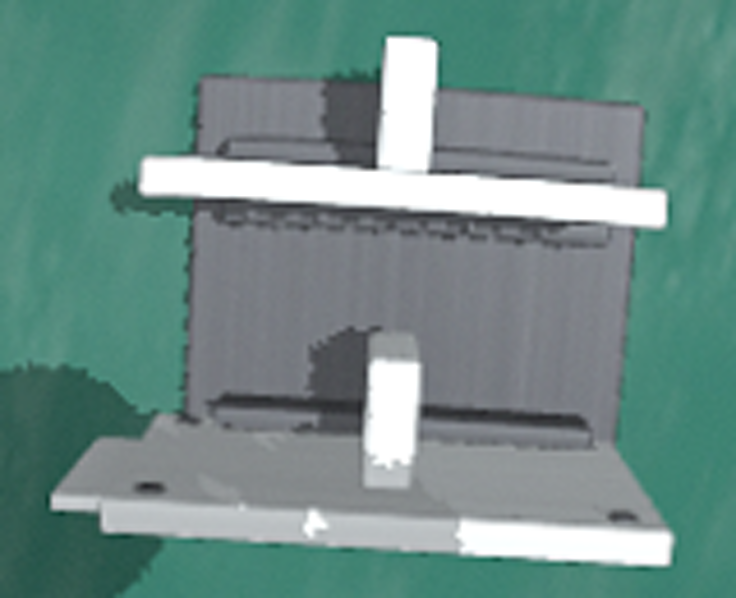

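Run:
```python
from h import *
P=np.load("p1.npy");q=lambda l:np.array(l,float)/4.6+[200,100]-.4
w=lambda l,z:onz("wrist",q(l),z,P)
e=w([(103,500),(101,530),(672,533),(670,565)],.102);print("edge",e)
r=w([(372,358),(419,358),(365,487),(413,487)],.079);print("rib",r)
b=w([(203,77),(643,105)],.012);print("rackback",b, w([(190,415)],.012))
bl=w([(141,157),(140,193),(667,190),(665,227)],.102);print("blank",bl)
for n,a in(("edge",e),("blank",bl)):
    d=a[2:].mean(0)-a[:2].mean(0);print(n,np.linalg.norm(d),np.degrees(np.arctan2(d[1],d[0])),a.mean(0), np.linalg.norm(a[0]-a[1]))
d=b[1]-b[0];print("rack",np.linalg.norm(d),np.degrees(np.arctan2(d[1],d[0])));print("ribc",r[:2].mean(0),r[2:].mean(0),np.linalg.norm(r[0]-r[1]))
f=w([(228,140),(608,163)],.03);d=f[1]-f[0];print("fence",f,np.linalg.norm(d),np.degrees(np.arctan2(d[1],d[0])))
```

```text
edge [[0.4469 0.3081 0.102 ]
 [0.448  0.3013 0.102 ]
 [0.5688 0.3346 0.102 ]
 [0.5708 0.3274 0.102 ]]
rib [[0.496  0.3499 0.079 ]
 [0.5062 0.3528 0.079 ]
 [0.5026 0.3204 0.079 ]
 [0.5133 0.3234 0.079 ]]
rackback [[0.4351 0.4002 0.012 ]
 [0.55   0.4253 0.012 ]] [[0.455  0.3099 0.012 ]]
blank [[0.4372 0.3821 0.102 ]
 [0.4389 0.3748 0.102 ]
 [0.5446 0.4054 0.102 ]
 [0.5465 0.3978 0.102 ]]
edge 0.12518394616399386 12.133214723838098 [0.5086 0.3178 0.102 ] 0.006865053250147208
blank 0.10998833252111409 12.173329676615054 [0.4918 0.39   0.102 ] 0.007565650974334959
rack 0.11756494517396557 12.354871336407339
ribc [0.5011 0.3514 0.079 ] [0.5079 0.3219 0.079 ] 0.010635513419739166
fence [[0.4476 0.3864 0.03  ]
 [0.5425 0.4074 0.03  ]] 0.09717121171782912 12.465044293766145
```

Run:
```python
from h import *
g=frame(12.3)*DOWN
print(move([.5045,.3366,.12],g),move([.5045,.3366,.045],g))
```

```text
(array([-0.0012, -0.0003,  0.0595]), array([-0.0062,  0.005 ,  0.1501])) (array([-0.0012, -0.0003,  0.0595]), array([-0.0062,  0.0051,  0.2251]))
```

{"method": "drive_tool", "body": {
  "steps": [
    [[-0.001, 0, 0.06, -0.006, 0.005, 0.05, 0.06], [-0.001, 0, 0.06, -0.006, 0.005, 0.1, 0.06], [-0.001, 0, 0.06, -0.006, 0.005, 0.15, 0.06], [-0.001, 0, 0.06, -0.006, 0.005, 0.175, 0.06], [-0.001, 0, 0.06, -0.006, 0.005, 0.2, 0.06], [-0.001, 0, 0.06, -0.006, 0.005, 0.215, 0.06], [-0.001, 0, 0.06, -0.006, 0.005, 0.225, 0.06], [-0.001, 0, 0.06, -0.006, 0.005, 0.225, 0.06], [-0.001, 0, 0.06, -0.006, 0.005, 0.225, 0.008], [-0.001, 0, 0.06, -0.006, 0.005, 0.225, 0.008], [-0.001, 0, 0.06, -0.006, 0.005, 0.225, 0.008], [-0.001, 0, 0.06, -0.006, 0.005, 0.225, 0.008], [-0.001, 0, 0.06, -0.006, 0.005, 0.225, 0.008], [-0.001, 0, 0.06, -0.006, 0.005, 0.225, 0.008], [-0.001, 0, 0.06, -0.006, 0.005, 0.225, 0.008], [-0.001, 0, 0.06, -0.006, 0.005, 0.225, 0.008]]
  ],
  "force": 60
}}

```text
clock: 3.0
tool_pos: [0.5064, 0.3361, 0.0465]
tcp_rot: [1.974, 2.443, 0.003]
ft_force: [-2.6, 1.0, 6.3]
opening: 0.0114
gripper_force: 59.4
```

{"method": "drive_tool", "body": {
  "steps": [
    [[0, 0, 0, 0, 0, -0.005, 0.008], [0, 0, 0, 0, 0, -0.015, 0.008], [0, 0, 0, 0, 0, -0.03, 0.008], [0, 0, 0, 0, 0, -0.05, 0.008], [0, 0, 0, 0, 0, -0.08, 0.008], [0, 0, 0, 0, 0, -0.12, 0.008], [0, 0, 0, 0, 0, -0.16, 0.008], [0, 0, 0, 0, 0, -0.2, 0.008], [0, 0, 0, 0, 0, -0.2, 0.008]]
  ]
}}

```text
clock: 3.9
tool_pos: [0.51, 0.3375, 0.2529]
tcp_rot: [1.97, 2.439, 0.021]
ft_force: [0.8, 1.5, -2.3]
opening: 0.0115
gripper_force: 58.9
```

Run:
```python
from h import *
p=cur();im=env.grab_frame("wrist");cv2.imwrite("pics/w2.png",im);np.save("p2.npy",p)
s=env.state();print(p,s["clock"],s["ft_force"],s["opening"])
cv2.imwrite("pics/w2v.png",cv2.resize(im[80:400,100:500],(800,640)[:1]+(600,),interpolation=cv2.INTER_CUBIC) if 0 else cv2.resize(im,(800,600)))
# expected projections of cover points, tool frame: cover x=tool y, y=tool z, z=tool x
T=R.from_rotvec(p[1]);f=lambda c:p[0]+T.apply(np.array([c[2]-23,c[0],c[1]+7-19])/1000)
for c in[(-63,-45,8),(63,-45,8),(-63,-45,0),(63,-45,0),(-63,45,8),(63,45,8),(-77,-30,4),(-77,30,4)]:print(c,proj("wrist",f(c),p))
```

```text
(array([0.51  , 0.3375, 0.2529]), array([1.9704, 2.4391, 0.0213])) 3.95 [ 0.7073 -0.444  -3.2135] 0.011035649337678814
(-63, -45, 8) [[114.5358 356.3253]]
(63, -45, 8) [[443.0888 356.8454]]
(-63, -45, 0) [[119.7484 371.1595]]
(63, -45, 0) [[437.9562 371.6964]]
(-63, 45, 8) [[176.9611 261.871 ]]
(63, 45, 8) [[381.7437 261.9191]]
(-77, -30, 4) [[103.2948 337.6875]]
(-77, 30, 4) [[148.6665 277.5552]]
```

View pics/w2v.png

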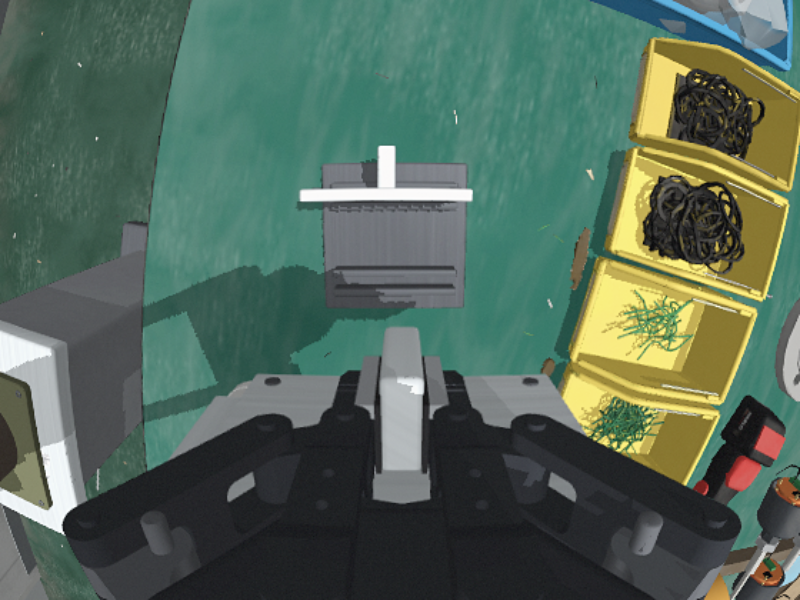

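The cover is held at the rib as planned: its lower edge is at row 375, and I predicted 374. The blank hasn't moved. Next stop is above the housing for a wrist picture, then on to the rest.

Run:
```python
from h import *
p=cur()
print(move([.49,-.09,.28],frame(-9)*DOWN))
```

```text
(array([ 0.0086, -0.004 ,  0.3689]), array([-0.4131, -0.1074, -0.0325]))
```

{"method": "drive_tool", "body": {
  "steps": [
    [[0.009, -0.004, 0.369, -0.413, -0.107, -0.033, 0.008], [0.009, -0.004, 0.369, -0.413, -0.107, -0.033, 0.008], [0.009, -0.004, 0.369, -0.413, -0.107, -0.033, 0.008], [0.009, -0.004, 0.369, -0.413, -0.107, -0.033, 0.008], [0.009, -0.004, 0.369, -0.413, -0.107, -0.033, 0.008], [0.009, -0.004, 0.369, -0.413, -0.107, -0.033, 0.008], [0.009, -0.004, 0.369, -0.413, -0.107, -0.033, 0.008], [0.009, -0.004, 0.369, -0.413, -0.107, -0.033, 0.008], [0.009, -0.004, 0.369, -0.413, -0.107, -0.033, 0.008], [0.009, -0.004, 0.369, -0.413, -0.107, -0.033, 0.008], [0.009, -0.004, 0.369, -0.413, -0.107, -0.033, 0.008], [0.009, -0.004, 0.369, -0.413, -0.107, -0.033, 0.008]]
  ]
}}

```text
clock: 5.15
tool_pos: [0.4877, -0.0897, 0.277]
tcp_rot: [-2.385, -2.038, 0.015]
ft_force: [0.3, 0.7, -2.7]
opening: 0.0111
gripper_force: 58.8
```

Run:
```python
from h import *
p=cur();im=env.grab_frame("wrist");cv2.imwrite("pics/w3.png",im);np.save("p3.npy",p)
s=env.state();print(p,s["clock"],s["ft_force"],s["opening"])
print(move([.49,-.40,.28],frame(-8)*DOWN))
```

```text
(array([ 0.4877, -0.0897,  0.277 ]), array([-2.3849, -2.0377,  0.0152])) 5.2 [-0.3685  0.7807 -3.6915] 0.011191039993425878
(array([-0.0092,  0.0044, -0.0161]), array([-0.3065,  0.0501, -0.0018]))
```

{"method": "drive_tool", "body": {
  "steps": [
    [[0, 0, -0.016, -0.306, 0.05, 0, 0.008], [0, 0, -0.016, -0.306, 0.05, 0, 0.008], [0, 0, -0.016, -0.306, 0.05, 0, 0.008], [0, 0, -0.016, -0.306, 0.05, 0, 0.008], [0, 0, -0.016, -0.306, 0.05, 0, 0.008], [0, 0, -0.016, -0.306, 0.05, 0, 0.008], [0, 0, -0.016, -0.306, 0.05, 0, 0.008], [0, 0, -0.016, -0.306, 0.05, 0, 0.008], [0, 0, -0.016, -0.306, 0.05, 0, 0.008]]
  ]
}}

```text
clock: 6.1
tool_pos: [0.4904, -0.3985, 0.2787]
tcp_rot: [-2.367, -2.058, 0.012]
ft_force: [0.3, 0.6, -2.6]
opening: 0.0111
gripper_force: 58.8
```

Run:
```python
from h import *
p=cur();im=env.grab_frame("wrist");cv2.imwrite("pics/w4.png",im);np.save("p4.npy",p)
s=env.state();print(p,s["clock"],s["ft_force"],s["opening"])
h=cv2.imread("pics/w3.png")
pr=lambda n,c:np.round(proj("wrist",c,np.load(n))).ravel()
a=pr("p3.npy",[.485,-.0094,.05]);b=pr("p4.npy",[.48,-.3255,.05]);print(a,b)
def crop(im,c,w=200,hh=150):
    x=int(np.clip(c[0]-w//2,0,560-w));y=int(np.clip(c[1]-hh//2,0,420-hh));print(x,y)
    return cv2.resize(im[y:y+hh,x:x+w],(800,600),interpolation=cv2.INTER_CUBIC)
cv2.imwrite("pics/w3c.png",crop(h,a));cv2.imwrite("pics/w4c.png",crop(im,b))
```

```text
(array([ 0.4904, -0.3985,  0.2787]), array([-2.3674, -2.0579,  0.0122])) 6.15 [-0.1987 -0.6725 -2.8369] 0.011184182107576459
[268. 111.] [263. 118.]
168 36
163 43
```

View pics/w3c.png

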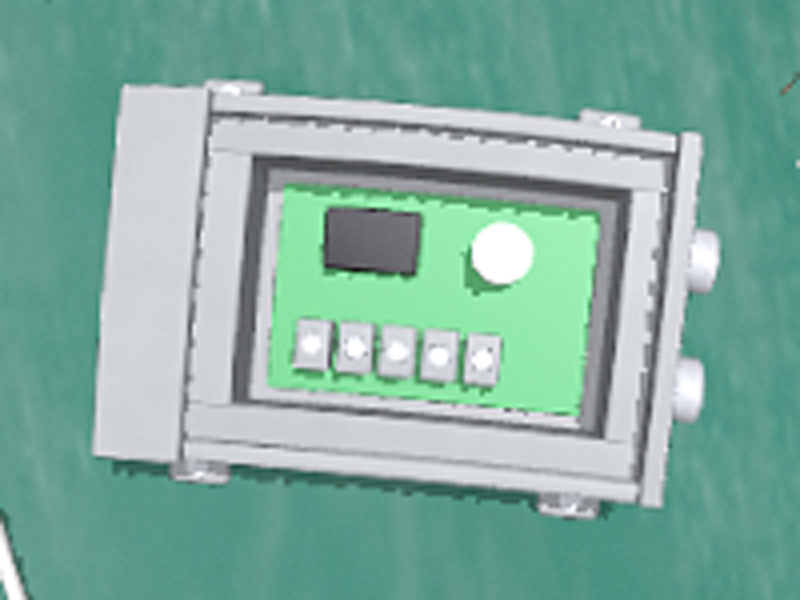

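View pics/w4c.png

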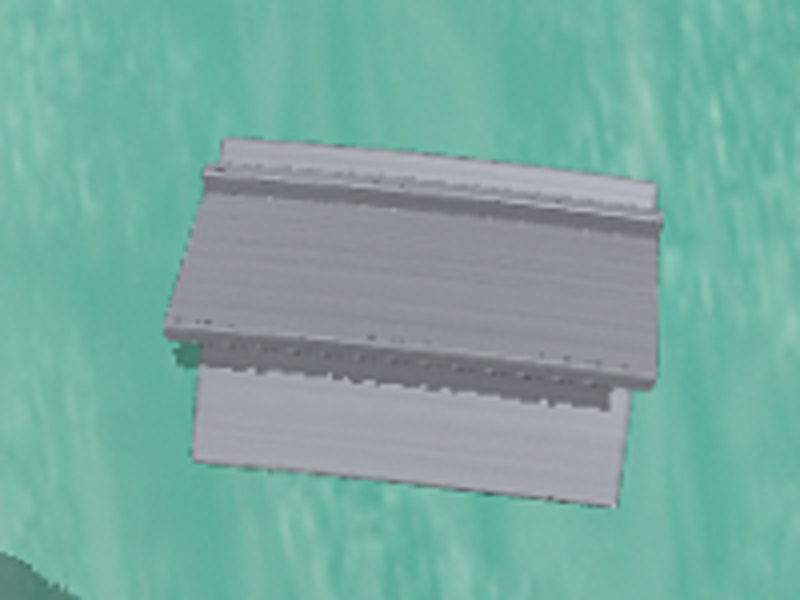

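Housing crop: the ledge front edge runs (211,88)–(182,462) and the end-stop inner edge (678,135)–(645,503). Rest crop: the board's upper edge runs (165,325)–(657,380), the stop corner (210,192)–(658,236), and the foot shows at (195,462)–(618,506). The board faces +y, and the rest's x axis points right.

Run:
```python
from h import *
P3=np.load("p3.npy");P4=np.load("p4.npy")
q=lambda l,o:np.array(l,float)/4+o-.375
def fit(meas,model):  # planar rigid fit
    m=np.array(meas)[:,:2];M=np.array(model)[:,:2]/1000
    a=m-m.mean(0);b=M-M.mean(0);th=np.arctan2((b[:,0]*a[:,1]-b[:,1]*a[:,0]).sum(),(a*b).sum())
    r=np.array([[np.cos(th),-np.sin(th)],[np.sin(th),np.cos(th)]]);t=m.mean(0)-r@M.mean(0)
    print("yaw",np.degrees(th),"t",t);print("resid mm (local)",((m-t)@r-M)*1000)
H=[((211,88),56,(-66,54)),((182,462),56,(-66,-54)),((678,135),54,(65.5,54)),((645,503),54,(65.5,-54)),((215,120),48,(-66,48)),((675,155),48,(65.5,48)),((188,437),48,(-66,-48)),((643,482),48,(65.5,-48))]
m=[onz("wrist",q(a,(168,36)),z/1000,P3)[0] for a,z,_ in H];fit(m,[x for *_,x in H])
S=[((165,327),58.8,(-70,-5.9)),((657,380),58.8,(70,-5.9)),((210,192),22,(-70,35)),((658,236),22,(70,35))]
m=[onz("wrist",q(a,(163,43)),z/1000,P4)[0] for a,z,_ in S];fit(m,[x for *_,x in S])
F=[(221,138),(657,183),(195,462),(618,506)]
print(onz("wrist",q(F,(163,43)),.006,P4))
# tops from top cam check for housing and rest
print(onz("top",np.array([(343+4,38)])/4+[192,180],.056))
```

```text
yaw -14.281430775783152 t [ 0.4932 -0.0087]
resid mm (local) [[-0.0501  0.1976]
 [ 0.2128  1.0307]
 [-1.003  -1.5895]
 [ 0.728   0.9295]
 [ 0.3536 -1.8437]
 [-0.4402 -0.5277]
 [-0.1372  1.5385]
 [ 0.3362  0.2645]]
yaw -14.466476995998379 t [ 0.4823 -0.3328]
resid mm (local) [[ 0.3755 -0.5013]
 [-0.8661 -0.9112]
 [ 1.5294  0.358 ]
 [-1.0388  1.0545]]
[[ 0.4278 -0.2626  0.006 ]
 [ 0.5623 -0.2974  0.006 ]
 [ 0.4028 -0.3654  0.006 ]
 [ 0.5367 -0.3993  0.006 ]]
[[0.5577 0.0274 0.056 ]]
```

```bash
cat >> h.py <<'E'
HO=(np.array([.4932,-.0087,0]),frame(-14.3)); RS=(np.array([.4823,-.3328,0]),frame(-14.5))
a=np.radians(42);c_,s_=np.cos(a),np.sin(a)
RC=RT([1,0,0],[0,c_,-s_],[0,s_,c_]); RCEN=np.array([0,.0016,.0521])
TIPY=RT([0,0,1],[1,0,0],[0,1,0])    # tool axes in cover frame, pointing along cover +y
TIPZ=DOWN                           # tool along cover -z, tool y = cover x
def toolgoal(F,oc,Rc,tcp_c,Rtool):  # cover origin oc (m), attitude Rc in fixture F; tcp in cover frame (m)
    return F[0]+F[1].apply(oc+Rc.apply(tcp_c)), F[1]*Rc*Rtool
E
python3 - <<'E'
from h import *
n=np.array([0,s_,c_]);d=np.array([0,c_,-s_]);t=np.array([0,.0115,.023])
for k,(dn,du) in enumerate([(.14,.02),(.06,.004),(.015,.002),(.0,.001)]):
    g=toolgoal(RS,RCEN+n*dn-d*du,RC,t,TIPY);print(dn,g[0],*move(*g))
E
```

```text
0.14 [ 0.5084 -0.2318  0.1789] [-0.0555  0.8405  0.104 ] [ 0.1676 -0.0044  0.0996]
0.06 [ 0.498  -0.2721  0.1088] [-0.0555  0.8405  0.104 ] [ 0.1265 -0.0085  0.1699]
0.015 [ 0.4908 -0.2998  0.074 ] [-0.0555  0.8405  0.104 ] [ 0.0982 -0.0115  0.2048]
0.0 [ 0.4885 -0.3088  0.0622] [-0.0555  0.8405  0.104 ] [ 0.089  -0.0125  0.2167]
```

{"method": "drive_tool", "body": {
  "steps": [
    [[-0.056, 0.84, 0.104, 0.12, -0.004, 0.03, 0.008], [-0.056, 0.84, 0.104, 0.12, -0.004, 0.03, 0.008], [-0.056, 0.84, 0.104, 0.12, -0.004, 0.03, 0.008], [-0.056, 0.84, 0.104, 0.168, -0.004, 0.1, 0.008], [-0.056, 0.84, 0.104, 0.168, -0.004, 0.1, 0.008], [-0.056, 0.84, 0.104, 0.168, -0.004, 0.1, 0.008], [-0.056, 0.84, 0.104, 0.168, -0.004, 0.1, 0.008], [-0.056, 0.84, 0.104, 0.168, -0.004, 0.1, 0.008], [-0.056, 0.84, 0.104, 0.168, -0.004, 0.1, 0.008], [-0.056, 0.84, 0.104, 0.168, -0.004, 0.1, 0.008]]
  ]
}}

```text
clock: 7.15
tool_pos: [0.5099, -0.2339, 0.1805]
tcp_rot: [-1.972, -1.53, -0.876]
ft_force: [0.0, 0.8, -2.8]
opening: 0.0111
gripper_force: 59.2
```

Run:
```python
from h import *
n=np.array([0,s_,c_]);d=np.array([0,c_,-s_]);t=np.array([0,.0115,.023])
s=env.state();print(cur(),s["clock"],s["ft_force"],s["joint_pos"])
for k,(dn,du) in enumerate([(.14,.02),(.06,.004),(.015,.002),(.0,.001)]):
    g=toolgoal(RS,RCEN+n*dn-d*du,RC,t,TIPY);print(dn,g[0],*move(*g))
```

```text
(array([ 0.5099, -0.2339,  0.1805]), array([-1.9725, -1.5305, -0.8761])) 7.15 [ 0.0208  0.8289 -2.8484] [-0.912   0.5834  1.5058  0.6283  1.6275 -0.8157]
0.14 [ 0.5084 -0.2318  0.1789] [0.0039 0.0059 0.0038] [-0.     -0.0019  0.0023]
0.06 [ 0.498  -0.2721  0.1088] [0.0039 0.0059 0.0038] [-0.0799 -0.0023  0.0187]
0.015 [ 0.4908 -0.2998  0.074 ] [0.0039 0.0059 0.0038] [-0.1249 -0.0025  0.021 ]
0.0 [ 0.4885 -0.3088  0.0622] [0.0039 0.0059 0.0038] [-0.1399 -0.0026  0.0221]
```

{"method": "drive_tool", "body": {
  "steps": [
    [[0.004, 0.006, 0.004, -0.04, -0.002, 0.01, 0.008], [0.004, 0.006, 0.004, -0.08, -0.002, 0.018, 0.008], [0.004, 0.006, 0.004, -0.11, -0.002, 0.02, 0.008], [0.004, 0.006, 0.004, -0.125, -0.002, 0.021, 0.008], [0.004, 0.006, 0.004, -0.13, -0.002, 0.021, 0.008], [0.004, 0.006, 0.004, -0.133, -0.002, 0.021, 0.008], [0.004, 0.006, 0.004, -0.133, -0.002, 0.021, 0.008]]
  ]
}}

```text
clock: 7.85
tool_pos: [0.4892, -0.3048, 0.067]
tcp_rot: [-1.967, -1.519, -0.877]
ft_force: [0.0, 0.2, -2.4]
opening: 0.0112
gripper_force: 59.2
```

Run:
```python
from h import *
n=np.array([0,s_,c_]);d=np.array([0,c_,-s_]);t=np.array([0,.0115,.023])
s=env.state();print(cur(),s["clock"],s["ft_force"])
g=toolgoal(RS,RCEN,RC,t,TIPY);print(g[0],*move(*g))
p=cur();im=env.grab_frame("wrist");cv2.imwrite("pics/w5.png",im);np.save("p5.npy",p)
```

```text
(array([ 0.4892, -0.3048,  0.067 ]), array([-1.9667, -1.5187, -0.8771])) 7.85 [ 0.0141  0.1741 -2.3801]
[ 0.4887 -0.3081  0.0615] [-0.0005 -0.0032 -0.0028] [-0.0063  0.0004  0.0012]
```

View pics/w5.png

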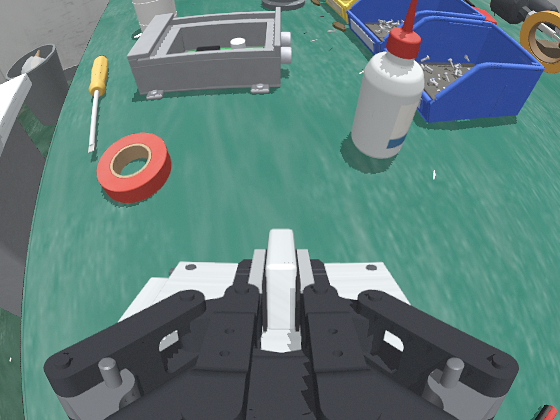

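The cover hovers about 6 mm over the board with its lower edge at row 262. It hides the rest from this camera, so I'll lower it slowly and watch the force.

{"method": "drive_tool", "body": {
  "steps": [
    [[0, 0, 0, -0.003, 0, 0, 0.008], [0, 0, 0, -0.005, 0, 0, 0.008], [0, 0, 0, -0.006, 0, 0, 0.008], [0, 0, 0, -0.006, 0, 0, 0.008]]
  ]
}}

```text
clock: 8.3
tool_pos: [0.4877, -0.3088, 0.0616]
tcp_rot: [-1.966, -1.517, -0.877]
ft_force: [0.0, -0.5, -1.5]
opening: 0.0111
gripper_force: 59.3
```

{"method": "drive_tool", "body": {
  "steps": [
    [[0, 0, 0, -0.001, 0, 0, 0.008], [0, 0, 0, -0.002, 0, 0, 0.008], [0, 0, 0, -0.002, 0, 0, 0.008]]
  ]
}}

```text
clock: 8.6
tool_pos: [0.4876, -0.3089, 0.0615]
tcp_rot: [-1.963, -1.516, -0.88]
ft_force: [0.2, 3.5, 4.8]
opening: 0.0113
gripper_force: 59.8
```

Contact with the board, about 8 N along its normal. Now I'll slide the cover down to the stop.

{"method": "drive_tool", "body": {
  "steps": [
    [[0, 0, 0, 0, 0, 0.001, 0.008], [0, 0, 0, 0, 0, 0.002, 0.008], [0, 0, 0, 0, 0, 0.003, 0.008], [0, 0, 0, 0, 0, 0.003, 0.008]]
  ]
}}

```text
clock: 9.0
tool_pos: [0.4876, -0.3089, 0.0613]
tcp_rot: [-1.965, -1.518, -0.88]
ft_force: [-5.5, -5.2, 15.4]
opening: 0.0106
gripper_force: 61.8
```

{"method": "drive_tool", "body": {
  "steps": [
    [[0, 0, 0, 0.001, 0, -0.002, 0.008], [0, 0, 0, 0.001, 0, -0.002, 0.03], [0, 0, 0, 0.001, 0, -0.002, 0.06], [0, 0, 0, 0.002, 0, -0.002, 0.06], [0, 0, 0, 0.002, 0, -0.002, 0.06], [0, 0, 0, 0.002, 0, -0.002, 0.06], [0, 0, 0, 0.002, 0, -0.01, 0.06], [0, 0, 0, 0.002, 0, -0.03, 0.06], [0, 0, 0, 0.002, 0, -0.06, 0.06], [0, 0, 0, 0.002, 0, -0.1, 0.06], [0, 0, 0, 0.002, 0, -0.14, 0.06], [0, 0, 0, 0.002, 0, -0.14, 0.06]]
  ]
}}

```text
clock: 10.2
tool_pos: [0.4625, -0.4139, 0.1559]
tcp_rot: [-1.976, -1.524, -0.877]
ft_force: [-0.4, -0.6, 0.4]
opening: 0.0601
gripper_force: 0.0
```

Run:
```python
from h import *
p=cur();im=env.grab_frame("wrist");cv2.imwrite("pics/w6.png",im);np.save("p6.npy",p)
s=env.state();print(p,s["clock"],s["ft_force"],s["joint_pos"])
# white blobs, compare with predicted cover corners
f=lambda c:RS[0]+RS[1].apply(RCEN+RC.apply(np.array(c)/1000))
for c in[(-63,-45,8),(63,-45,8),(63,45,8),(-63,45,8),(-77,30,4),(-77,-30,4),(-6,-22,38),(6,-22,38),(6,22,38),(-6,22,38)]:print(c,proj("wrist",f(c),p))
hsv=cv2.cvtColor(im,cv2.COLOR_BGR2HSV);m=((hsv[...,1]<50)&(hsv[...,2]>120)).astype(np.uint8)
n,l,st,ce=cv2.connectedComponentsWithStats(m)
for i in range(1,n):
    if st[i,4]>400:
        cs,_=cv2.findContours((l==i).astype(np.uint8),0,1);k=cv2.approxPolyDP(cs[0],3,True)[:,0]
        print(st[i],ce[i],k.tolist()[:14])
t=np.array([0,0,.012])
for dn in(.12,.03,.0):
    g=toolgoal(RS,RCEN,RC,t+[0,0,dn],TIPZ);print(dn,g[0],*move(*g))
```

```text
(array([ 0.4625, -0.4139,  0.1559]), array([-1.9761, -1.5235, -0.8775])) 10.25 [-0.0887  0.1797 -0.7089] [-1.1004  0.7495  1.2205  0.5355  1.8234 -0.8852]
(-63, -45, 8) [[194.8631 229.6859]]
(63, -45, 8) [[359.0034 229.2461]]
(63, 45, 8) [[338.5242 200.402 ]]
(-63, 45, 8) [[216.0735 200.7473]]
(-77, 30, 4) [[199.857  208.4637]]
(-77, -30, 4) [[183.3752 228.1228]]
(-6, -22, 38) [[269.2468 184.593 ]]
(6, -22, 38) [[284.3439 184.5486]]
(6, 22, 38) [[283.5143 175.1779]]
(-6, 22, 38) [[270.5676 175.2158]]
[    0     0   135   309 16254] [ 52.522  130.8156] [[22, 0], [36, 40], [0, 62], [0, 97], [6, 104], [34, 91], [42, 96], [16, 165], [0, 174], [0, 236], [2, 232], [4, 235], [0, 253], [23, 269]]
[ 158    1  129   84 4052] [214.0474  44.1804] [[158, 12], [168, 43], [161, 47], [176, 45], [167, 63], [168, 70], [172, 64], [181, 65], [175, 67], [174, 73], [240, 70], [238, 73], [241, 69], [254, 69]]
[ 468    0   92   40 1614] [527.9672  11.9201] [[468, 0], [488, 5], [492, 11], [498, 4], [510, 14], [519, 14], [522, 22], [516, 24], [533, 39], [540, 21], [551, 23], [559, 32], [559, 0]]
[528  52  32 
[... 892 characters left out ...]
, 253], [369, 289], [368, 298], [372, 298], [381, 287], [362, 254]]
[  50  372   49   48 1185] [ 76.3342 401.3595] [[64, 374], [61, 381], [69, 397], [50, 419], [95, 419], [97, 389], [91, 384], [87, 398], [81, 402], [71, 385], [76, 374]]
[ 463  372   49   48 1030] [485.4437 401.9359] [[498, 374], [486, 374], [486, 381], [492, 385], [483, 403], [464, 390], [469, 408], [466, 419], [511, 419], [502, 409], [497, 412], [492, 407], [496, 403], [491, 399]]
0.12 [ 0.5048 -0.2457  0.1502] [ 0.0006 -1.5695 -0.0051] [ 0.1116 -0.0011  0.1296]
0.03 [ 0.4897 -0.304   0.0833] [ 0.0006 -1.5695 -0.0051] [ 0.0216 -0.0008  0.1298]
0.0 [ 0.4847 -0.3235  0.061 ] [ 0.0006 -1.5695 -0.0051] [-0.0084 -0.0007  0.1298]
```

The blob matches the predicted cover pose on the rest to within 2 px: lip at (185,227), free corner at (359,232). The cover lies released on the rest with its rib up. Now I'll swing round to take the rib from above.

{"method": "drive_tool", "body": {
  "steps": [
    [[0, -1.57, -0.005, 0.05, 0, 0, 0.06], [0, -1.57, -0.005, 0.1, 0, 0, 0.06], [0, -1.57, -0.005, 0.125, 0, 0.03, 0.06], [0, -1.57, -0.005, 0.125, 0, 0.06, 0.06], [0, -1.57, -0.005, 0.125, 0, 0.1, 0.06], [0, -1.57, -0.005, 0.125, 0, 0.13, 0.06], [0, -1.57, -0.005, 0.125, 0, 0.13, 0.06], [0, -1.57, -0.005, 0.125, 0, 0.13, 0.06], [0, -1.57, -0.005, 0.112, 0, 0.13, 0.06], [0, -1.57, -0.005, 0.112, 0, 0.13, 0.06], [0, -1.57, -0.005, 0.112, 0, 0.13, 0.06], [0, -1.57, -0.005, 0.112, 0, 0.13, 0.06], [0, -1.57, -0.005, 0.112, 0, 0.13, 0.06], [0, -1.57, -0.005, 0.112, 0, 0.13, 0.06]]
  ]
}}

```text
clock: 11.65
tool_pos: [0.5053, -0.2422, 0.1499]
tcp_rot: [2.045, 1.588, -0.781]
ft_force: [-0.4, -0.5, -0.3]
opening: 0.0596
gripper_force: 0.0
```

Run:
```python
from h import *
p=cur();im=env.grab_frame("wrist");cv2.imwrite("pics/w7.png",im);np.save("p7.npy",p)
s=env.state();print(p,s["clock"],s["ft_force"],s["joint_pos"])
f=lambda c:RS[0]+RS[1].apply(RCEN+RC.apply(np.array(c)/1000))
for c in[(-63,-45,8),(63,-45,8),(63,45,8),(-63,45,8),(-77,30,4),(-77,-30,4),(-6,-22,38),(6,-22,38),(6,22,38),(-6,22,38)]:print(c,proj("wrist",f(c),p))
hsv=cv2.cvtColor(im,cv2.COLOR_BGR2HSV);m=((hsv[...,1]<50)&(hsv[...,2]>120)).astype(np.uint8)
n,l,st,ce=cv2.connectedComponentsWithStats(m)
for i in range(1,n):
    if st[i,4]>1500:
        cs,_=cv2.findContours((l==i).astype(np.uint8),0,1);k=cv2.approxPolyDP(max(cs,key=len),2,True)[:,0]
        print(st[i],ce[i],k.tolist()[:24])
t=np.array([0,0,.012])
for dn in(.12,.03,.0):
    g=toolgoal(RS,RCEN,RC,t+[0,0,dn],TIPZ);print(dn,g[0],*move(*g))
```

```text
(array([ 0.5053, -0.2422,  0.1499]), array([ 2.0451,  1.5882, -0.7808])) 11.7 [ 0.4241 -0.4674  0.5192] [-0.081   0.4807  1.736  -0.7771  1.2048  0.5656]
(-63, -45, 8) [[210.7361 253.3939]]
(63, -45, 8) [[349.094  253.8358]]
(63, 45, 8) [[355.0155 154.2511]]
(-63, 45, 8) [[205.3082 153.8413]]
(-77, 30, 4) [[191.4519 170.9572]]
(-77, -30, 4) [[195.7038 236.2194]]
(-6, -22, 38) [[272.1883 242.3256]]
(6, -22, 38) [[287.4459 242.3739]]
(6, 22, 38) [[287.9485 187.3388]]
(-6, 22, 38) [[271.9357 187.2927]]
[ 426    0   90   83 4333] [467.0683  28.9024] [[427, 22], [426, 36], [433, 45], [439, 64], [447, 74], [459, 80], [471, 81], [449, 74], [451, 69], [447, 66], [453, 69], [456, 66], [463, 68], [460, 52], [472, 42], [478, 43], [478, 48], [484, 43], [501, 41], [514, 50], [513, 24], [506, 8], [499, 0], [441, 0]]
[  192   154   164   127 15655] [276.5597 205.201 ] [[206, 155], [207, 170], [193, 172], [196, 234], [210, 237], [211, 252], [269, 254], [279, 260], [270, 255], [283, 254], [303, 263], [301, 267], [288, 263], [314, 275], [313, 279], [330, 279], [322, 275], [325, 273], [343, 275], [338, 271], [312, 267], [289, 255], [349, 252], [354, 155]]
0.12 [ 0.5048 -0.2457  0.1502] [-0.0011 -0.0058  0.0024] [-0.0024  0.0004  0.0022]
0.03 [ 0.4897 -0.304   0.0833] [-0.0011 -0.0058  0.0024] [-0.0029  0.0004  0.0922]
0.0 [ 0.4847 -0.3235  0.061 ] [-0.0011 -0.0058  0.0024] [-0.0031  0.0005  0.1222]
```

The cover outline matches the model to within 1 px. Descending to grip the rib.

{"method": "drive_tool", "body": {
  "steps": [
    [[-0.001, -0.006, 0.002, -0.003, 0, 0.04, 0.06], [-0.001, -0.006, 0.002, -0.003, 0, 0.08, 0.06], [-0.001, -0.006, 0.002, -0.003, 0, 0.1, 0.06], [-0.001, -0.006, 0.002, -0.003, 0, 0.112, 0.06], [-0.001, -0.006, 0.002, -0.003, 0, 0.12, 0.06], [-0.001, -0.006, 0.002, -0.003, 0, 0.122, 0.06], [-0.001, -0.006, 0.002, -0.003, 0, 0.122, 0.06]]
  ]
}}

```text
clock: 12.4
tool_pos: [0.485, -0.3227, 0.0611]
tcp_rot: [2.04, 1.582, -0.785]
ft_force: [0.1, -0.4, 0.1]
opening: 0.0601
gripper_force: 0.0
```

Run:
```python
from h import *
g=toolgoal(RS,RCEN,RC,np.array([0,0,.012]),TIPZ);print(cur(),move(*g),env.state()["ft_force"])
```

```text
(array([ 0.485 , -0.3227,  0.0611]), array([ 2.04  ,  1.582 , -0.7847])) (array([0.0009, 0.0012, 0.0012]), array([-0.0006, -0.    ,  0.0006])) [ 0.1273 -0.3762  0.1118]
```

{"method": "drive_tool", "body": {
  "steps": [
    [[0, 0, 0, 0, 0, 0, 0.008], [0, 0, 0, 0, 0, 0, 0.008], [0, 0, 0, 0, 0, 0, 0.008], [0, 0, 0, 0, 0, 0, 0.008], [0, 0, 0, 0, 0, 0, 0.008], [0, 0, 0, 0, 0, 0, 0.008], [0, 0, 0, 0, 0, 0, 0.008], [0, 0, 0, 0, 0, 0, 0.008]]
  ],
  "force": 80
}}

```text
clock: 13.2
tool_pos: [0.485, -0.322, 0.0611]
tcp_rot: [2.039, 1.583, -0.785]
ft_force: [0.1, 4.7, 6.6]
opening: 0.0106
gripper_force: 79.5
```

Run:
```python
from h import *
p=cur();s=env.state();print(p,s["ft_force"],s["opening"])
# tcp in cover frame assuming cover still at modelled rest pose
inv=(RS[1]*RC).inv();o=RS[0]+RS[1].apply(RCEN)
print("tcp in cover mm",inv.apply(p[0]-o)*1000,"tool vs cover rot",((RS[1]*RC*TIPZ).inv()*R.from_rotvec(p[1])).as_rotvec())
for th in (0,15):
    t=np.radians(th);Rc=R.from_euler("y",-th,degrees=True)
    for oc in([.03,0,.14],):print(th,toolgoal(HO,np.array(oc),Rc,np.array([0,0,.012]),TIPZ)[0],move(*toolgoal(HO,np.array(oc),Rc,np.array([0,0,.012]),TIPZ)))
```

```text
(array([ 0.485 , -0.322 ,  0.0611]), array([ 2.0394,  1.5828, -0.7847])) [0.0585 4.7075 6.5914] 0.010627398415854736
tcp in cover mm [-0.1179  1.0576 13.0773] tool vs cover rot [-0.0011 -0.0013 -0.0018]
0 [ 0.5223 -0.0161  0.152 ] (array([-0.0009,  0.7343, -0.0012]), array([ 0.1659, -0.0399, -0.2722]))
15 [ 0.5193 -0.0153  0.1516] (array([-0.2508,  0.7302,  0.095 ]), array([ 0.1662, -0.043 , -0.2719]))
```

{"method": "drive_tool", "body": {
  "steps": [
    [[0, 0, 0, 0, 0, -0.01, 0.008], [0, 0, 0, 0, 0, -0.03, 0.008], [0, 0, 0, -0.03, 0, -0.06, 0.008], [0, 0, 0, -0.06, 0, -0.1, 0.008], [0, 0, 0, -0.09, 0, -0.13, 0.008], [0, 0, 0, -0.13, 0, -0.16, 0.008], [0, 0, 0, -0.13, 0, -0.16, 0.008]]
  ]
}}

```text
clock: 13.9
tool_pos: [0.4904, -0.3136, 0.274]
tcp_rot: [2.037, 1.573, -0.775]
ft_force: [0.7, -0.9, -1.4]
opening: 0.0105
gripper_force: 78.5
```

Run:
```python
from h import *
p=cur();s=env.state();print(p,s["clock"],s["ft_force"],s["opening"])
t=np.array([0,.001,.013])
for th,oc in((0,[.03,0,.23]),(15,[.03,0,.23]),(15,[.03,0,.12])):print(move(*toolgoal(HO,np.array(oc),R.from_euler("y",-th,degrees=True),t,TIPZ)))
```

```text
(array([ 0.4904, -0.3136,  0.274 ]), array([ 2.037 ,  1.5734, -0.7747])) 13.9 [ 0.6869 -0.9312 -1.3675] 0.010514443927299248
(array([ 0.0107,  0.736 , -0.0056]), array([ 0.2407, -0.0434, -0.1768]))
(array([-0.2392,  0.7322,  0.0908]), array([ 0.2409, -0.0467, -0.1765]))
(array([-0.2392,  0.7322,  0.0908]), array([ 0.3148, -0.048 , -0.095 ]))
```

{"method": "drive_tool", "body": {
  "steps": [
    [[-0.239, 0.732, 0.091, 0.241, -0.047, -0.177, 0.008], [-0.239, 0.732, 0.091, 0.241, -0.047, -0.177, 0.008], [-0.239, 0.732, 0.091, 0.241, -0.047, -0.177, 0.008], [-0.239, 0.732, 0.091, 0.241, -0.047, -0.177, 0.008], [-0.239, 0.732, 0.091, 0.241, -0.047, -0.177, 0.008], [-0.239, 0.732, 0.091, 0.241, -0.047, -0.177, 0.008], [-0.239, 0.732, 0.091, 0.241, -0.047, -0.177, 0.008], [-0.239, 0.732, 0.091, 0.241, -0.047, -0.177, 0.008], [-0.239, 0.732, 0.091, 0.241, -0.047, -0.177, 0.008], [-0.239, 0.732, 0.091, 0.241, -0.047, -0.177, 0.008]]
  ]
}}

```text
clock: 14.9
tool_pos: [0.5159, -0.013, 0.236]
tcp_rot: [2.321, 1.801, 0.225]
ft_force: [-0.0, 0.1, -2.2]
opening: 0.0103
gripper_force: 78.6
```

Run:
```python
from h import *
p=cur();s=env.state();print(p,s["clock"],s["ft_force"],s["opening"],s["joint_pos"])
im=env.grab_frame("wrist");cv2.imwrite("pics/w8.png",im);np.save("p8.npy",p)
t=np.array([0,.001,.013])
# predicted cover pixels in hand
f=lambda c:p[0]+(R.from_rotvec(p[1])*TIPZ.inv()).apply(np.array(c)/1000-t)
for c in[(-63,45,8),(63,45,8),(-77,30,4),(-77,-30,4),(-63,-45,8),(63,-45,8)]:print(c,proj("wrist",f(c),p))
hsv=cv2.cvtColor(im,cv2.COLOR_BGR2HSV);m=((hsv[...,1]<40)&(hsv[...,2]>110)).astype(np.uint8)
n,l,st,ce=cv2.connectedComponentsWithStats(m)
for i in range(1,n):
    if st[i,4]>1500:
        cs,_=cv2.findContours((l==i).astype(np.uint8),0,1);k=cv2.approxPolyDP(max(cs,key=len),2,True)[:,0]
        print(st[i],k.tolist()[:24])
for th,oc in((15,[.03,0,.12]),(15,[.016,0,.085]),(15,[.016,0,.065])):print(move(*toolgoal(HO,np.array(oc),R.from_euler("y",-th,degrees=True),t,TIPZ)))
```

```text
(array([ 0.5159, -0.013 ,  0.236 ]), array([2.321 , 1.8011, 0.2249])) 14.9 [-0.007   0.1497 -2.2426] 0.010269590549016307 [-0.077   0.1048  1.7988 -0.0499  0.9943  0.196 ]
(-63, 45, 8) [[148.4297 175.5221]]
(63, 45, 8) [[408.1589 175.343 ]]
(-77, 30, 4) [[129.9023 203.4772]]
(-77, -30, 4) [[146.0133 303.5852]]
(-63, -45, 8) [[170.1462 330.2416]]
(63, -45, 8) [[387.1197 330.5196]]
[  50   23   75   71 2422] [[77, 24], [57, 39], [50, 56], [51, 73], [61, 86], [86, 92], [101, 84], [110, 74], [117, 48], [123, 57], [119, 77], [100, 92], [88, 92], [104, 91], [120, 76], [124, 55], [100, 26], [92, 23]]
[  118   136   293   199 34908] [[118, 145], [129, 247], [136, 248], [133, 245], [135, 243], [133, 244], [127, 236], [134, 233], [137, 236], [149, 303], [153, 304], [179, 290], [191, 288], [202, 291], [206, 299], [222, 296], [233, 283], [238, 263], [244, 258], [253, 258], [256, 249], [265, 248], [269, 329], [263, 329]]
[   0  284   43   74 1808] [[0, 284], [0, 357], [37, 349], [42, 338], [34, 343], [26, 330], [32, 321], [24, 308], [19, 315], [18, 311], [21, 309], [18, 306], [23, 306], [19, 303], [11, 284], [4, 288]]
(array([-0.0138, -0.0004, -0.0018]), array([-0.0004, -0.022 ,  0.1012]))
(array([-0.0138, -0.0004, -0.0018]), array([-0.0005, -0.0442,  0.1317]))
(array([-0.0138, -0.0004, -0.0018]), array([-0.0005, -0.0491,  0.1511]))
```

```bash
cat >> h.py <<'E'
TC=np.array([0,.001,.013])
def hgoal(th,tipx,tipz,dy=0):  # lip-tip bottom edge at (tipx,tipz) mm in housing, tilt th deg
    Rc=R.from_euler("y",-th,degrees=True);oc=np.array([tipx,dy,tipz])/1000-Rc.apply([-.077,0,0])
    return toolgoal(HO,oc,Rc,TC,TIPZ)
def where():
    p=cur();Rc=HO[1].inv()*R.from_rotvec(p[1])*TIPZ.inv();oc=HO[1].inv().apply(p[0]-HO[0])-Rc.apply(TC)
    s=env.state();print("euler xyz",Rc.as_euler("xyz",degrees=True),"origin",oc*1000,"tip",(oc+Rc.apply([-.077,0,0]))*1000,"F",s["ft_force"],"t",s["clock"])
E
python3 - <<'E'
from h import *
where()
for a in((10,-58,100),(10,-58,60),(10,-58,48)):print(a,*move(*hgoal(*a)))
E
```

```text
euler xyz [  0.0467 -14.2074  -0.1037] origin [ 26.3479   0.3478 223.4958] tip [-48.2969   0.4829 204.5975] F [-0.4544 -0.5299 -2.5347] t 14.95
(10, -58, 100) [ 0.0734 -0.0004 -0.0017] [-0.0004 -0.0343  0.1047]
(10, -58, 60) [ 0.0734 -0.0004 -0.0017] [-0.0005 -0.0441  0.1435]
(10, -58, 48) [ 0.0734 -0.0004 -0.0017] [-0.0005 -0.0471  0.1551]
```

{"method": "drive_tool", "body": {
  "steps": [
    [[0.073, 0, -0.002, 0, -0.015, 0.04, 0.008], [0.073, 0, -0.002, 0, -0.03, 0.08, 0.008], [0.073, 0, -0.002, 0, -0.034, 0.105, 0.008], [0.073, 0, -0.002, 0, -0.04, 0.125, 0.008], [0.073, 0, -0.002, 0, -0.044, 0.143, 0.008], [0.073, 0, -0.002, 0, -0.044, 0.143, 0.008], [0.073, 0, -0.002, 0, -0.044, 0.143, 0.008]]
  ]
}}

```text
clock: 15.65
tool_pos: [0.509, -0.0109, 0.0869]
tcp_rot: [2.368, 1.841, 0.162]
ft_force: [0.1, 0.3, -2.7]
opening: 0.0106
gripper_force: 78.6
```

Run:
```python
from h import *
where()
for a in((10,-58,48),(10,-58,44),(10,-58,40)):print(a,*move(*hgoal(*a)))
im=env.grab_frame("wrist");cv2.imwrite("pics/w9.png",im);np.save("p9.npy",cur())
cv2.imwrite("pics/s9.png",env.grab_frame("side"))
```

```text
euler xyz [  0.0426 -10.0314   0.0141] origin [18.1563  0.8076 74.0898] tip [-57.6666   0.7889  60.6774] F [ 0.0905  0.3013 -2.7067] t 15.65
(10, -58, 48) [ 0.0005 -0.0008  0.0002] [-0.0008 -0.0025  0.0125]
(10, -58, 44) [ 0.0005 -0.0008  0.0002] [-0.0008 -0.0032  0.0164]
(10, -58, 40) [ 0.0005 -0.0008  0.0002] [-0.0008 -0.0039  0.0203]
```

{"method": "drive_tool", "body": {
  "steps": [
    [[0, 0, 0, -0.001, -0.002, 0.008, 0.008], [0, 0, 0, -0.001, -0.003, 0.013, 0.008], [0, 0, 0, -0.001, -0.003, 0.016, 0.008], [0, 0, 0, -0.001, -0.003, 0.018, 0.008], [0, 0, 0, -0.001, -0.003, 0.018, 0.008]]
  ]
}}

```text
clock: 16.25
tool_pos: [0.5085, -0.0112, 0.0684]
tcp_rot: [2.367, 1.842, 0.163]
ft_force: [-0.0, -0.1, -2.7]
opening: 0.01
gripper_force: 78.9
```

Run:
```python
from h import *
where()
for a in((10,-58,42),(10,-58,40),(10,-58,38)):print(a,*move(*hgoal(*a)))
```

```text
euler xyz [  0.0513 -10.0298   0.0635] origin [17.7605  0.3324 55.5593] tip [-58.0626   0.2483  42.1489] F [-0.0083 -0.0627 -2.7168] t 16.25
(10, -58, 42) [ 0.0005 -0.0011  0.0011] [-0.0003  0.      0.0002]
(10, -58, 40) [ 0.0005 -0.0011  0.0011] [-0.0003 -0.0003  0.0022]
(10, -58, 38) [ 0.0005 -0.0011  0.0011] [-0.0003 -0.0007  0.0041]
```

Tip is at a nominal z of 42.1 mm with no contact. I'll feel for the seat in 1 mm rows.

{"method": "drive_tool", "body": {
  "steps": [
    [[0, 0, 0, 0, 0, 0.001, 0.008], [0, 0, 0, 0, 0, 0.002, 0.008], [0, 0, 0, 0, 0, 0.003, 0.008], [0, 0, 0, 0, 0, 0.003, 0.008]]
  ]
}}

```text
clock: 16.65
tool_pos: [0.5093, -0.0114, 0.0658]
tcp_rot: [2.367, 1.842, 0.163]
ft_force: [-0.8, 0.4, -1.3]
opening: 0.0106
gripper_force: 79.0
```

Run:
```python
from h import *
where()
```

```text
euler xyz [  0.0582 -10.0715   0.062 ] origin [18.5544  0.3725 52.989 ] tip [-57.259    0.2905  39.5235] F [-0.775   0.3822 -1.2708] t 16.65
```

{"method": "drive_tool", "body": {
  "steps": [
    [[0, 0, 0, 0, 0, -0.0017, 0.008], [0, 0, 0, 0, -0.005, -0.0026, 0.008], [0, 0, 0, 0, -0.01, -0.0035, 0.008], [0, 0, 0, 0, -0.014, -0.0042, 0.008], [0, 0, 0, 0, -0.017, -0.0047, 0.008], [0, 0, 0, 0, -0.0194, -0.0052, 0.008], [0, 0, 0, 0, -0.0194, -0.0052, 0.008]]
  ]
}}

```text
clock: 17.35
tool_pos: [0.4892, -0.0064, 0.0674]
tcp_rot: [2.367, 1.842, 0.163]
ft_force: [0.7, 0.4, -2.5]
opening: 0.0104
gripper_force: 78.8
```

Run:
```python
from h import *
where()
```

```text
euler xyz [  0.0515 -10.0296   0.0641] origin [-2.2189  0.2613 54.6192] tip [-78.0421   0.1765  41.209 ] F [ 0.7166  0.3657 -2.5063] t 17.35
```

Run:
```python
from h import *
for a in((8,-77.6,41),(6,-77.6,41),(4,-77.6,41),(2,-77.6,40.7),(0,-77.6,40.5),(0,-77.6,39.5)):print(a,*move(*hgoal(*a)))
```

```text
(8, -77.6, 41) [ 0.0354 -0.0011  0.0011] [-0.0003  0.0008  0.003 ]
(6, -77.6, 41) [ 0.0703 -0.0011  0.0011] [-0.0003  0.0011  0.0057]
(4, -77.6, 41) [ 0.1052 -0.001   0.0012] [-0.0003  0.0013  0.0084]
(2, -77.6, 40.7) [ 0.1401 -0.001   0.0012] [-0.0003  0.0014  0.0115]
(0, -77.6, 40.5) [ 0.175  -0.001   0.0012] [-0.0003  0.0014  0.0144]
(0, -77.6, 39.5) [ 0.175  -0.001   0.0012] [-0.0003  0.0012  0.0154]
```

{"method": "drive_tool", "body": {
  "steps": [
    [[0.035, -0.001, 0.001, 0, 0.0008, 0.003, 0.008], [0.07, -0.001, 0.001, 0, 0.0011, 0.0057, 0.008], [0.105, -0.001, 0.001, 0, 0.0013, 0.0084, 0.008], [0.14, -0.001, 0.001, 0, 0.0014, 0.0115, 0.008], [0.157, -0.001, 0.001, 0, 0.0014, 0.013, 0.008], [0.157, -0.001, 0.001, 0, 0.0014, 0.013, 0.008]]
  ]
}}

```text
clock: 17.95
tool_pos: [0.4936, -0.0075, 0.0545]
tcp_rot: [2.469, 1.919, 0.017]
ft_force: [-0.5, 0.2, -2.8]
opening: 0.0107
gripper_force: 78.8
```

Run:
```python
from h import *
where()
for a in((0,-77.6,40.5),(0,-77.6,39.5)):print(a,*move(*hgoal(*a)))
```

```text
euler xyz [-0.002  -1.0424 -0.0043] origin [ 0.3527  0.2613 41.5443] tip [-76.6345   0.267   40.1435] F [-0.4744  0.1762 -2.8034] t 17.95
(0, -77.6, 40.5) [ 0.0182  0.     -0.0001] [-0.0003 -0.0007  0.001 ]
(0, -77.6, 39.5) [ 0.0182  0.     -0.0001] [-0.0003 -0.0008  0.002 ]
```

{"method": "drive_tool", "body": {
  "steps": [
    [[0.01, 0, 0, 0, -0.001, 0.0005, 0.008], [0.018, 0, 0, 0, -0.001, 0.001, 0.008], [0.018, 0, 0, 0, -0.001, 0.002, 0.008], [0.018, 0, 0, 0, -0.001, 0.003, 0.008], [0.018, 0, 0, 0, -0.001, 0.003, 0.008]]
  ]
}}

```text
clock: 18.45
tool_pos: [0.4929, -0.0072, 0.0527]
tcp_rot: [2.479, 1.927, 0.002]
ft_force: [-0.8, 0.8, 4.4]
opening: 0.0106
gripper_force: 79.8
```

Run:
```python
from h import *
where()
```

```text
euler xyz [ 0.0118 -0.1229  0.0126] origin [-0.6289  0.3848 39.7353] tip [-77.6288   0.3678  39.5701] F [-0.7846  0.7777  4.4073] t 18.45
```

The cover is flat, in contact at seat height, with about 7 N of pressing force. Releasing and retreating straight up.

{"method": "drive_tool", "body": {
  "steps": [
    [[0, 0, 0, 0, 0, -0.0005, 0.02], [0, 0, 0, 0, 0, -0.0005, 0.04], [0, 0, 0, 0, 0, -0.0005, 0.05], [0, 0, 0, 0, 0, -0.0005, 0.05], [0, 0, 0, 0, 0, -0.0005, 0.05], [0, 0, 0, 0, 0, -0.01, 0.05], [0, 0, 0, 0, 0, -0.03, 0.05], [0, 0, 0, -0.02, 0, -0.07, 0.05], [0, 0, 0, -0.06, 0, -0.12, 0.05], [0, 0, 0, -0.08, 0, -0.17, 0.05], [0, 0, 0, -0.08, 0, -0.2, 0.05], [0, 0, 0, -0.08, 0, -0.22, 0.05], [0, 0, 0, -0.08, 0, -0.22, 0.05]]
  ]
}}

```text
clock: 19.75
tool_pos: [0.4746, -0.0857, 0.2765]
tcp_rot: [2.475, 1.922, 0.009]
ft_force: [0.7, 0.0, -0.1]
opening: 0.0503
gripper_force: 0.0
```

Run:
```python
from h import *
where();p=cur();im=env.grab_frame("wrist");cv2.imwrite("pics/w10.png",im);np.save("p10.npy",p);s=env.grab_frame("side");t=env.grab_frame("top")
print(p,proj("wrist",HO[0]+[0,0,.05],p))
c=proj("wrist",HO[0]+[0,0,.05],p)[0].astype(int);w=im[max(c[1]-75,0):max(c[1]-75,0)+150,c[0]-100:c[0]+100]
A=np.hstack([cv2.resize(w,(400,300)),cv2.resize(s[185:260,225:325],(400,300),interpolation=cv2.INTER_CUBIC)])
cv2.imwrite("pics/fin.png",np.vstack([A,cv2.resize(t[120:270,100:500],(800,300),interpolation=cv2.INTER_CUBIC)]))
f=lambda c,z:HO[0]+HO[1].apply(np.array(c)/1000)
for c in[(-63,45,48),(62.5,45,48),(62.5,-45,48),(-63,-45,48),(-6.5,22,78),(5.5,22,78),(5.5,-22,78),(-6.5,-22,78)]:print(c,proj("wrist",HO[0]+HO[1].apply(np.array(c)/1000),p)-c_*0)
print("crop off",c-[100,75])
```

```text
euler xyz [-0.0032 -0.5565 -0.0476] origin [  1.1606 -80.1818 263.5132] tip [-75.8357 -80.1178 262.7653] F [ 0.6722  0.0406 -0.0932] t 19.75
(array([ 0.4746, -0.0857,  0.2765]), array([2.4754, 1.9219, 0.0093])) [[276.5617 111.338 ]]
(-63, 45, 48) [[220.8748  73.8307]]
(62.5, 45, 48) [[331.7659  73.4893]]
(62.5, -45, 48) [[330.9629 151.0689]]
(-63, -45, 48) [[221.9698 151.4397]]
(-6.5, 22, 78) [[270.1618  89.7063]]
(5.5, 22, 78) [[281.7983  89.6666]]
(5.5, -22, 78) [[281.8265 131.4589]]
(-6.5, -22, 78) [[270.2942 131.4992]]Traceback (most recent call last):
  File "<stdin>", line 9, in <module>
TypeError: unsupported operand type(s) for -: 'tuple' and 'list'
```

View pics/fin.png

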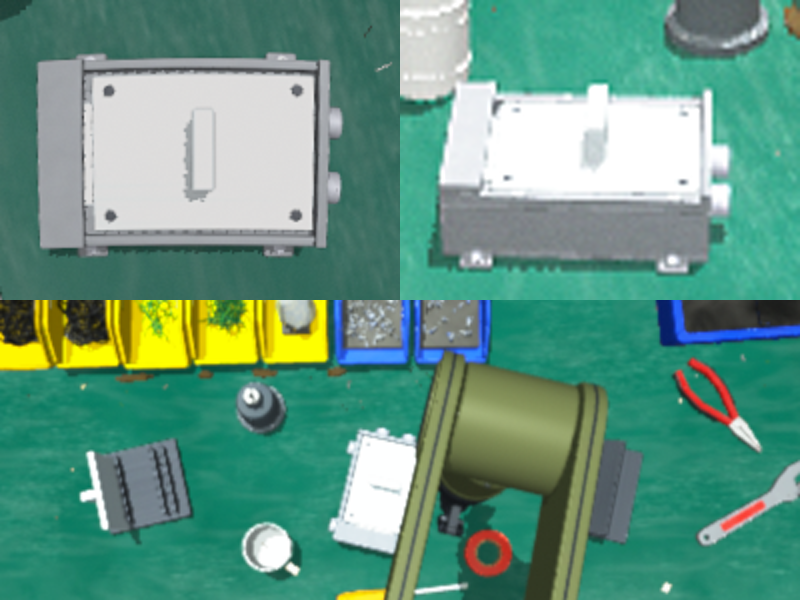

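The final picture shows the cover flat in its recess. Its lip is under the ledge (left strip at columns 85–93) and the free end is inside the end stop (column 318). The blank, cup, cap and tape are undisturbed; the arm hides the bottle here, but no move went near it. Handing in.

```bash
python3 -c "
from bench import env
print(env.sign_off())"
```

```text
the job is handed in; nothing more can be done
None
```

The lipped cover went onto the rest, was taken again by its rib, hooked under the ledge and swung down flat into its recess, then released and handed in at about 20 s of the 72 s allowed; sign-off returned no verdict.

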